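# Hang the parts tray on the slotted panel

## Robot

A 6-joint arm with a two-finger parallel gripper is mounted at the origin on the work surface. World frame = base frame: x ahead of the robot, y to its left, z up, the work surface at z = 0. Lengths are in m, angles in rad, forces in N, time in s.
With the tool pointing down it reaches from about 0.35 to 0.85 m from the base axis. Payload 8.1 kg.
Tool frame: the origin (TCP) lies between the finger pads; the fingertips stand 25 mm ahead of it and the grasp point (between the pads) lies 6 mm ahead of it (env.tcp_to_tips is the distance from the TCP to the fingertips, in m); z points along the fingers, y is the line along which they close (so a half turn about z gives the same grasp; the last joint's range is limited). The gripper opens to 93 mm and grips with 3 to 60 N. Pads are 15 mm wide; open, the fingers measure 128 mm over their backs; the gripper's body (75 mm by 188 mm) begins 65 mm behind the grasp point.
Start: joints at [-1.222, 0.13, 1.488, -0, 1.523, -0.085], TCP at [0.252, -0.544, 0.244] pointing down, gripper open.
Joint ranges: [-2.96, 2.96], [-0.89, 2.26], [0.02, 2.5], [-1.34, 4.48], [0, 2.73], [-2.66, 2.66]. Speed limits (rad/s): [2.39, 2.39, 2.79, 3.14, 3.14, 3.14].

## Interface

Orientations are given as a unit quaternion [w, x, y, z].
In Python, from station import telemetry, snapshot, camera_params, job, env gives the robot as it stands.
- The arm moves only by the tool carry_out, never from a script. Its argument "deltas" is text: rows parted by semicolons, each of 7 numbers parted by spaces: the opening, from 0 (shut) to 1 (fully open), then the shift along the tool's x, y, z in cm, then the turn, a rotation vector about the tool's x, y, z in degrees. A call has exactly 10 rows; each row is the pose to reach, as a shift and turn from the pose commanded when the call began, along the tool's axes at that moment; what a row does not reach only later rows make up. A row lasts 1/8 s, in which the tool goes at most 62.5 mm and 10.7 degrees, less where a joint would pass 70% of its speed; a pose out of reach is approached as far as the arm can. A call with a gripper value outside its range is refused whole. The fingers move at their own pace and stop on an object; "grip_force" is the grip in N (left out, the last holds). Time passes only in rows, so rows that repeat a pose let the fingers close, or fill a call up. It gives the time, the measured TCP pose, the force, the opening and the grip force at its end, in the units of the state.
- telemetry.sense(): the state, without advancing time (a new reading comes with each control period).
- snapshot(name): name is "scene" or "top" or "wrist"; returns (picture, depth): 480x640x3 uint8, red, green, blue; 480x640 float32, m along the optical axis (not along the pixel's ray), 0 where there is no reading.
- camera_params(name): a dict with "intrinsics" (3x3 intrinsics, pixels), "R" (3x3) and "t" (3): a world point X has camera coordinates R X + t. Camera axes: x right, y down, z forward; pixel columns grow to the right and rows downward; lengths in m; the calibration is good to about 2 mm. A picture is of the moment at which its call begins: read the wrist's pose just before it. camera_params takes no time and is no camera call; for the wrist camera it gives the pose at the moment of the call.
- job.sign_off(): hands the job in; it is judged then, once.
The state is a dict: "t": time; "qpos": joint angles; "joint_velocities": joint speeds; "joint_efforts": joint torques, N m; "tool_pos": TCP position; "eef_rot": TCP orientation; "contact_force": force on the tool from outside, world axes, zero at the start; "ft_torque": the same for the moment, N m; "opening": finger opening in m; "gripper_force": force on a finger pad.
Only numpy, scipy, OpenCV 4.12 (cv2) and the standard library are available. Lean on these libraries where they do the work, as an engineer would, in place of code of your own. Each camera call takes 0.05 s, during which the arm holds its last target. There are 200 camera calls.

## Task

The blue hang-on parts tray is pushed under the little white riser shelf with only its back end sticking out. Pull it clear of the riser, set it down flat on the bench and let go; then take it again, hook its two tabs into the two slots of the white steel panel and push it down until it is fully home and the red latch has sprung out over its back plate, and leave it hanging there. Do not disturb the jar, the spool, the multimeter or the screwdriver.

Things in the scene. Friction and masses are not known exactly. Their poses are not given: they have to be found in the camera images.
- tray_center (a point): Centre of the loose blue tray (0.25 to 0.5 kg), 35 mm above its underside. Axes: x to its back (the tab end), y across, z up. 150 mm long, 76 mm wide; floor 4 mm, rims at sides and front only 14 mm high. Centre of mass within 20 mm of the centre, to the back. Steel back plate 4 mm thick, 76 wide, 70 high, back face at x = +75 mm. It starts with its front part under the riser.
- rib_back (a point): Point on the tray's rib 40 mm behind the tray's centre, 47 mm above the underside; axes as the tray's. The rib stands on the tray's middle line from end to end, 12 mm thick, its top 64 mm above the underside: grip it from above, a finger on either side. At the start only this back part of the rib is free to grip; held here the gripper would strike the panel.
- rib_middle (a point): Point on the tray's rib at the tray's centre, 47 mm above the underside; axes as the tray's. Here the rib is yellow for 40 mm: hold it here to hook the tray on. Under the edge of the riser at the start.
- tray_hook (a point): Point on the tray's back face, y = 0, 56 mm above its underside; axes as the tray's. Two tabs at y = -24 and +24 mm stick 13 mm out of this face, 8 mm wide: a neck 56 to 62 mm above the underside, at its end a 5 mm thick lip hanging to 40 mm, leaving an 8 mm gap from lip to plate. Fully home, this point meets seat to within 2 mm.
- panel: White steel panel standing fixed on the bench, 160 mm wide, 225 high, 6 thick, on a foot behind it. Origin: on the bench, middle of the front face. x points into the panel (front to back), y along it, z up. Two slots right through it at y = -24 and +24 mm, each 12 mm wide, 156 to 194 mm above the bench, open behind. The tray hangs with its x along the panel's x.
- slot_mid (a point): Point on the panel's front face midway between the two slots, half-way up them (175 mm above the bench); axes as the panel's. To enter the slots hold the tray's underside about 124 mm above the bench (117 to 131 passes), push it along x till the back plate meets the panel (the latch resists with up to 3.5 N), then go straight down about 24 mm till it stops; 3 to 10 N is enough.
- seat (a point): Point on the panel's front face midway between the slots, level with their lower edges, 156 mm above the bench; axes as the panel's. The tabs' necks rest at this height when the tray is fully home (its underside then 100 mm above the bench; it may lean up to 0.05 rad from play).
- latch (a joint): Red sprung latch in the panel between the slots, 20 mm wide, 172 to 187 mm above the bench, sticking 7 mm out of the front face. Value: how far it is pushed in, 0 (out) to 0.010 m; 2 N when out, 3.4 N when 7 mm in. The back plate pushes it in as the tabs enter; it springs out over the plate's top edge when the tray is fully down.
- riser: White riser shelf fixed to the bench, 130 mm deep (x) by 180 wide (y), top face at 88 mm, underside at 76 mm, legs at the sides; a grey case 60 mm high stands on its back half. Origin on the bench under its centre; front edge at x = -65 mm. The tray comes out along -x; its centre starts near x = -55 mm and it is wholly clear when its centre is over 140 mm from the origin.
- jar: Bystander: white jar with a green lid, 48 mm across, 55 mm high; origin under its centre.
- spool: Bystander: orange spool of solder standing on its flange, 60 mm across, 44 mm high; origin under its centre.
- multimeter: Bystander: yellow and black multimeter lying on its back, 140 by 70 mm, 36 mm high; origin under its centre.
- screwdriver: Bystander: orange-handled screwdriver lying on the bench; origin under it, x along it.
Not all that is in view belongs to the job. Leave any brown or orange look-alike of the panel alone.

How it is judged:
On the way:
1. the tray stands flat on the bench, wholly clear of the riser, and nothing is held (horizontal distance between tray_center and riser above 0.14 m and height (world z) of tray_center below 0.042 m and angle between tray_center's own z axis and vertical below 0.08 rad and contact force between the fingers and anything else below 0.5 N), for 0.2 s.
At the end, for the whole second after the job is handed in: The tray hangs on the panel by both tabs: the point tray_hook lies within 6 mm of seat along the panel's x, 5 mm along y and 5 mm in height; the tray leans less than 0.12 rad; the latch is out (pushed in less than 3 mm); the fingers touch nothing (z of tray_hook in the frame of seat between -0.005 and 0.004 m and x of tray_hook in the frame of seat between -0.006 and 0.004 m and y of tray_hook in the frame of seat between -0.005 and 0.005 m and angle between tray_center's own z axis and vertical below 0.12 rad and value of joint latch below 0.003 m and contact force between the fingers and anything else below 0.5 N).
It fails at once if the jar is pushed more than 30 mm or tipped over (distance of jar from where it was at the start of the episode above 0.03 m or angle between jar's own z axis and vertical above 0.4 rad).
It fails at once if the spool is pushed more than 30 mm or tipped over (distance of spool from where it was at the start of the episode above 0.03 m or angle between spool's own z axis and vertical above 0.4 rad).
It fails at once if the multimeter is pushed more than 30 mm or tipped over (distance of multimeter from where it was at the start of the episode above 0.03 m or angle between multimeter's own z axis and vertical above 0.4 rad).
It fails at once if the screwdriver is pushed more than 30 mm or tipped over (distance of screwdriver from where it was at the start of the episode above 0.03 m or angle between screwdriver's own z axis and vertical above 0.4 rad).
It also fails if it takes over 53 s, if anything falls off the work surface, if the arm or the gripper's body presses on something with over 40 N, if the wrist force passes 120 N, or if a joint passes its speed limit or range.

## Working session

There is one attempt and no reset: what is moved stays moved. The work goes in short steps, Python scripts to look and compute and a tool call to move; the robot and the scene stay as the last step left them, time stands still between calls to the robot, and variables do not carry over. Pictures are saved under pics/ and viewed, at most 10 in all, crops included, and the job is handed in when it is done.

Besides the shell and the picture viewer there is one more tool, called after "Request:" as name(argument=value, ...) on one line, values as JSON. carry_out: Moves the arm, as the interface text tells. Its arguments: {"type":"object","properties":{"deltas":{"type":"string"},"grip_force":{"type":"number"}},"required":["deltas"]}

```bash
mkdir -p pics; cat > h.py <<'E'
import numpy as np, cv2
from station import telemetry, snapshot, camera_params, job, env
from scipy.spatial.transform import Rotation as R
def snap(n,f):
    p=camera_params(n); im,d=snapshot(n); cv2.imwrite(f'pics/{f}.png',im[:,:,::-1]); np.savez(f'pics/{f}.npz',im=im,d=d,K=p['intrinsics'],R=p['R'],t=p['t']); return im
def cloud(f):
    z=np.load(f'pics/{f}.npz'); d=z['d']; v,u=np.mgrid[:480,:640]; K=z['K']
    c=np.stack([(u-K[0,2])/K[0,0]*d,(v-K[1,2])/K[1,1]*d,d],-1)
    X=(c-z['t'])@z['R']; X[d==0]=np.nan; return z['im'],X
def totool(target,yaw=None):
    s=telemetry.sense(); w,x,y,zz=s['eef_rot']; r=R.from_quat([x,y,zz,w])
    return 100*r.inv().apply(np.array(target)-s['tool_pos'])
E
python3 - <<'E'
from h import *
snap('scene','s0');snap('top','t0')
s=telemetry.sense();print(s)
E
```

```text
{'t': 0.1, 'qpos': array([-1.22243660e+00,  1.31051734e-01,  1.48916559e+00,  2.59327806e-05,
        1.52299251e+00, -8.54291674e-02]), 'joint_velocities': array([ 0.00088879, -0.00105306, -0.00346786, -0.00050808, -0.0001806 ,
       -0.00112742]), 'joint_efforts': array([ 1.32814694e-03, -5.61340714e+01, -4.93095267e+01,  7.71130621e-02,
        2.90873641e-02, -1.40573125e-04]), 'tool_pos': array([ 0.25204049, -0.54398339,  0.24271519]), 'eef_rot': array([-8.03311594e-04,  9.76570282e-01,  2.15197188e-01, -9.31564263e-05]), 'contact_force': array([-0.22520559,  0.65123381, -0.29413899]), 'ft_torque': array([0.05144959, 0.00073467, 0.02138407]), 'gripper_force': 0.0, 'opening': 0.09288020724865233}
```

View pics/s0.png

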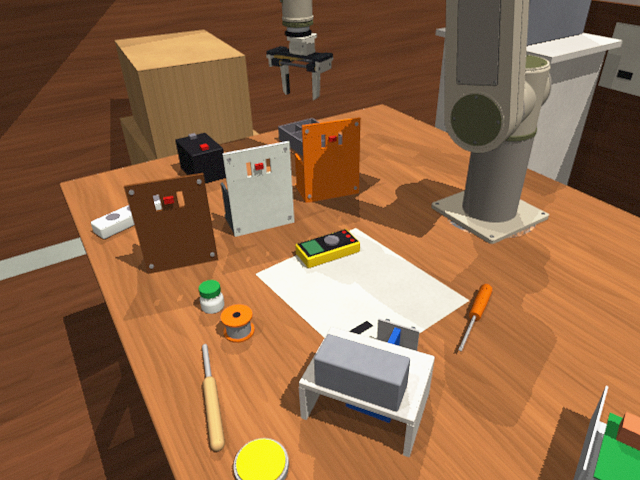

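View pics/t0.png

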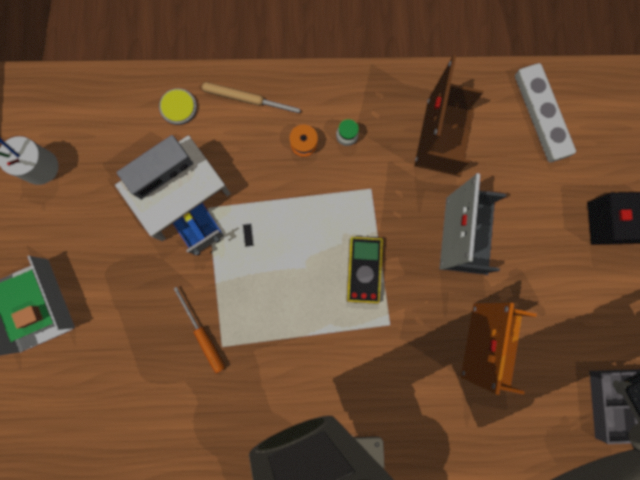

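The scene shows the white panel in the middle (258,188), between brown and orange look-alikes. In the top view the riser is at (170,185), the tray's back at (200,228), the white panel at (475,225), the multimeter at (366,270), the jar at (348,130), the spool at (304,138) and the screwdriver at (200,330).

```bash
cat > m.py <<'E'
from h import *
np.set_printoptions(precision=4,suppress=True)
for f in ['t0','s0']:
    im,X=cloud(f); h=cv2.cvtColor(im,cv2.COLOR_RGB2HSV); H,S,V=h[...,0],h[...,1],h[...,2]
    if f=='t0':
        for n,(u,v) in dict(riser=(190,195),tray=(200,228),panel=(475,225),jar=(348,130),spool=(304,138),mm=(366,270),sd=(208,345),sdtip=(180,292)).items(): print(n,X[v,u])
    c=X[195,190] if f=='t0' else c0
    c0=c
    d=np.linalg.norm(X[...,:2]-c[:2],axis=-1)
    m=(np.abs(X[...,2]-.088)<.006)&(d<.17)&(S<70)
    P=X[m][:,:2].astype(np.float32); r=cv2.minAreaRect(P); print(f,'risertop',m.sum(),r, cv2.boxPoints(r))
    b=(H>100)&(H<130)&(S>110)&(d<.2)&(X[...,2]>.056)&(X[...,2]<.072)
    P=X[b]; print('rib',len(P),np.median(P,0)); 
    if len(P)>5:
        q=P[:,:2]-P[:,:2].mean(0); print(P[:,:2].mean(0),np.linalg.svd(q,full_matrices=False)[2][0],np.ptp(q@np.linalg.svd(q,full_matrices=False)[2].T,axis=0))
    ye=(H>22)&(H<35)&(S>150)&(d<.15)&(X[...,2]>.04); print('yel',ye.sum(),X[ye].mean(0))
    # panel
    if f=='t0': pc=X[225,460]; 
    d=np.linalg.norm(X[...,:2]-pc[:2],axis=-1)
    m=(d<.12)&(S<60)&(V>90)&(X[...,2]>.02)&(X[...,2]<.235)
    P=X[m]
    for k in range(6):
        A=np.c_[P[:,:2],np.ones(len(P))]; mu=P.mean(0); n=np.linalg.svd(P-mu,full_matrices=False)[2][2]; e=(P-mu)@n; P=P[np.abs(e)<max(.003,2*e.std())]
    n=n/np.linalg.norm(n); y=np.array([-n[1],n[0]]); y/=np.linalg.norm(y); a=(P[:,:2]-mu[:2])@y
    lo,hi=np.percentile(a,[.5,99.5]); print('panel',len(P),mu,n,e.std(),'yspan',lo,hi,'ends',mu[:2]+y*lo,mu[:2]+y*hi,'mid',mu[:2]+y*(lo+hi)/2,'zr',P[:,2].min(),P[:,2].max())
    rd=((H<6)|(H>174))&(S>150)&(d<.06)&(X[...,2]>.15); print('latch',rd.sum(),X[rd].mean(0) if rd.any() else None)
E
python3 m.py
python3 -c "
import cv2;i=cv2.imread('pics/t0.png');a=cv2.resize(i[130:260,110:250],(560,520),interpolation=3);cv2.imwrite('pics/c0.png',a)"
```

```text
riser [0.6114 0.2723 0.0905]
tray [0.5513 0.2624 0.0372]
panel [ 0.5182 -0.264   0.2256]
jar [ 0.7532 -0.0549  0.0569]
spool [0.7406 0.0395 0.0458]
mm [ 0.4546 -0.0853  0.033 ]
sd [0.3079 0.2471 0.0275]
sdtip [ 0.4194  0.312  -0.0008]
t0 risertop 3770 ((0.6346385478973389, 0.3136393129825592), (0.1315898299217224, 0.1802913397550583), 34.52960968017578) [[0.5293 0.3506]
 [0.6315 0.2021]
 [0.7399 0.2767]
 [0.6377 0.4252]]
rib 135 [0.5453 0.2653 0.0638]
[0.5451 0.2653] [-0.8416 -0.5401] [0.0468 0.0126]
yel 37 [0.5731 0.2829 0.0641]
panel 522 [ 0.5339 -0.2619  0.2058] [-0.1499 -0.9887 -0.0102] 0.0014465635030254259 yspan -0.07801500387459039 0.07947927926205123 ends [ 0.4568 -0.2502] [ 0.6125 -0.2738] mid [ 0.5346 -0.262 ] zr 0.021370297663098402 0.2306915857463856
latch 41 [ 0.5345 -0.256   0.1857]
s0 risertop 2969 ((0.6364910006523132, 0.31568193435668945), (0.1329653412103653, 0.1801658570766449), 34.681331634521484) [[0.5306 0.3519]
 [0.6331 0.2038]
 [0.7424 0.2794]
 [0.6399 0.4276]]
rib 125 [0.5393 0.2641 0.0628]
[0.5395 0.2638] [0.8425 0.5387] [0.0401 0.0139]
yel 0 [nan nan nan]
panel 4095 [ 0.5386 -0.26    0.1256] [-0.149  -0.9888 -0.0012] 0.0015799385626807693 yspan -0.0811199292022534 0.07745586096666761 ends [ 0.4584 -0.2479] [ 0.6152 -0.2716] mid [ 0.5368 -0.2597] zr 0.02000255499189269 0.22539422660208688
latch 48 [ 0.5377 -0.2538  0.1807]m.py:16: RuntimeWarning: Mean of empty slice.
  ye=(H>22)&(H<35)&(S>150)&(d<.15)&(X[...,2]>.04); print('yel',ye.sum(),X[ye].mean(0))
  ret = um.true_divide(
```

View pics/c0.png

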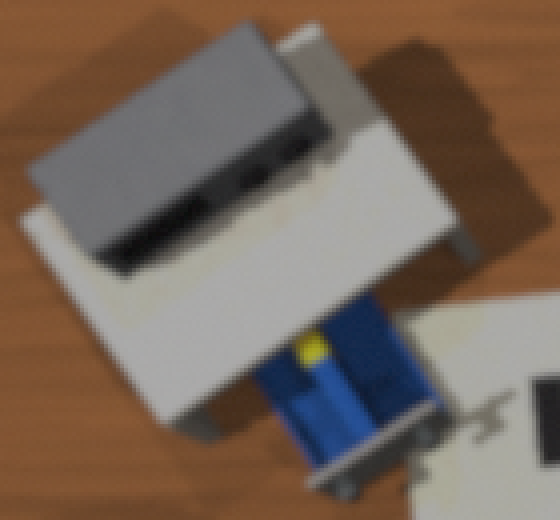

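Request:
carry_out(deltas="1 0 0 -5 0 0 0; 1 1 -1 -9 0 0 0; 1 5 -5 -9 0 0 0; 1 9 -9 -9 0 0 0; 1 13 -13 -9 0 0 0; 1 17 -17 -9 0 0 0; 1 21 -21 -9 0 0 0; 1 25 -25 -9 0 0 0; 1 29 -29 -9 0 0 0; 1 33 -33 -9 0 0 0", grip_force=30)

```text
t: 1.35
tool_pos: [0.4131, -0.1045, 0.3334]
eef_rot: [-0.0, 0.977, 0.215, 0.0]
contact_force: [0.6, -0.6, 0.3]
opening: 0.0927
gripper_force: 0.0
```

Request:
carry_out(deltas="1 4 -4 0 0 0 0; 1 8 -8 0 0 0 0; 1 12 -12 0 0 0 0; 1 16 -16 0 0 0 -3; 1 20 -20 1 0 0 -7; 1 24 -24 4 0 0 -7.8; 1 27 -27 7 0 0 -7.8; 1 28.1 -28.1 10 0 0 -7.8; 1 28.1 -28.1 12 0 0 -7.8; 1 28.1 -28.1 12 0 0 -7.8")

```text
t: 2.6
tool_pos: [0.5485, 0.2657, 0.2114]
eef_rot: [0.0, 0.96, 0.281, -0.002]
contact_force: [-0.6, 0.5, -0.8]
opening: 0.0929
gripper_force: 0.0
```

```bash
python3 - <<'E'
from h import *
s=telemetry.sense();print(s['t'],s['tool_pos'],s['eef_rot'],s['qpos'],s['contact_force']);snap('wrist','w1')
E
```

```text
2.6 [0.54849585 0.26566416 0.21142085] [ 3.21397568e-04  9.59707542e-01  2.80992363e-01 -2.15011622e-03] [ 3.67106602e-01  1.75868850e-01  1.49693349e+00 -2.88580045e-04
  1.47312883e+00  1.36827435e+00] [-0.60830303  0.48258752 -0.75995641]
```

View pics/w1.png

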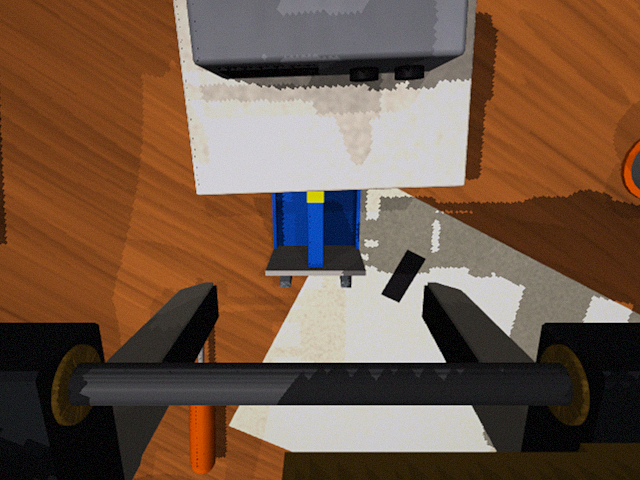

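The wrist view shows the blue rib at (316,230), the yellow part's edge at (315,197), the back plate at (315,265) and the tabs at (286,282) and (346,282).

```bash
cat > rib.py <<'E'
from h import *
import sys
np.set_printoptions(precision=4,suppress=True)
im,X=cloud(sys.argv[1]); h=cv2.cvtColor(im,cv2.COLOR_RGB2HSV); H,S,V=h[...,0],h[...,1],h[...,2]
b=(((H>100)&(H<130)&(S>110))|((H>22)&(H<35)&(S>150)))&(X[...,2]>.057)&(X[...,2]<.075)
P=X[b]; mu=np.median(P[:,:2],0); b&=np.linalg.norm(X[...,:2]-mu,axis=-1)<.1; P=X[b];
(c,wh,a)=cv2.minAreaRect(P[:,:2].astype(np.float32)); print(len(P),c,wh,a,'z',np.median(P[:,2]))
m=P[:,:2].mean(0); d=np.linalg.svd(P[:,:2]-m,full_matrices=False)[2][0]; d*=-np.sign(d[0]) ; q=(P[:,:2]-m)@d; lo,hi=np.percentile(q,[.5,99.5]);print('dir',d,np.degrees(np.arctan2(*d[::-1])),'back end',m+d*hi,'front end',m+d*lo)
y=b&(H>22)&(H<35); q=(X[y][:,:2]-m)@d; lo2,hi2=np.percentile(q,[.5,99.5]); print('yel',y.sum(),m+d*lo2,m+d*hi2)
cen=m+d*(hi2-.02); print('centre by yellow',cen,'by back end',m+d*(hi-.071))
E
python3 rib.py w1
```

```text
1191 (0.5398666858673096, 0.261499285697937) (0.08033625036478043, 0.027700303122401237) 49.28519821166992 z 0.06393191868647337
dir [-0.8397 -0.5431] -147.10435712801282 back end [0.5219 0.2541] front end [0.5709 0.2857]
yel 173 [0.5711 0.2859] [0.5646 0.2817]
centre by yellow [0.5814 0.2926] by back end [0.5815 0.2926]
```

Request:
carry_out(deltas="1 0.1 -0.3 4 0 0 0; 1 0.1 -0.3 8 0 0 0; 1 0.1 -0.3 12 0 0 0; 1 0.1 -0.3 14.5 0 0 0; 1 0.1 -0.3 15.7 0 0 0; 1 0.1 -0.3 15.7 0 0 0; 0 0.1 -0.3 15.7 0 0 0; 0 0.1 -0.3 15.7 0 0 0; 0 0.1 -0.3 15.7 0 0 0; 0 0.1 -0.3 15.7 0 0 0", grip_force=30)

```text
t: 3.9
tool_pos: [0.5492, 0.27, 0.057]
eef_rot: [-0.0, 0.96, 0.281, 0.0]
contact_force: [0.1, -0.5, 0.0]
opening: 0.0572
gripper_force: 0.0
```

Request:
carry_out(deltas="0 0 0 0 0 0 0; 0 -0.5 0 0 0 0 0; 0 -1.5 0 0 0 0 0; 0 -3 0 0 0 0 0; 0 -5 0 0 0 0 0; 0 -7 0 0 0 0 0; 0 -9 0 0 0 0 0; 0 -10.5 0 0 0 0 0; 0 -11.5 0 0 0 0 0; 0 -11.5 0 0 0 0 0")

```text
t: 5.15
tool_pos: [0.4513, 0.2072, 0.057]
eef_rot: [0.0, 0.96, 0.281, -0.001]
contact_force: [-6.2, -4.9, 8.4]
opening: 0.0119
gripper_force: 30.0
```

```bash
python3 - <<'E'
from h import *
i=snap('scene','s1');snap('wrist','w2');snap('top','t2')
a=cv2.imread('pics/s1.png')[220:420,260:520];b=cv2.imread('pics/t2.png')[130:290,110:318]
cv2.imwrite('pics/c1.png',np.hstack([cv2.resize(a,(400,308)),cv2.resize(b,(400,308))]))
E
python3 rib.py w2
```

```text
12855 (0.49382495880126953, 0.2360089123249054) (0.12213276326656342, 0.014268479309976101) 33.33197021484375 z 0.06398937803642757
dir [-0.8421 -0.5393] -147.36464417083286 back end [0.444  0.2035] front end [0.545  0.2682]
yel 4472 [0.5194 0.2518] [0.4859 0.2304]
centre by yellow [0.5027 0.2411] by back end [0.5037 0.2418]
```

View pics/c1.png

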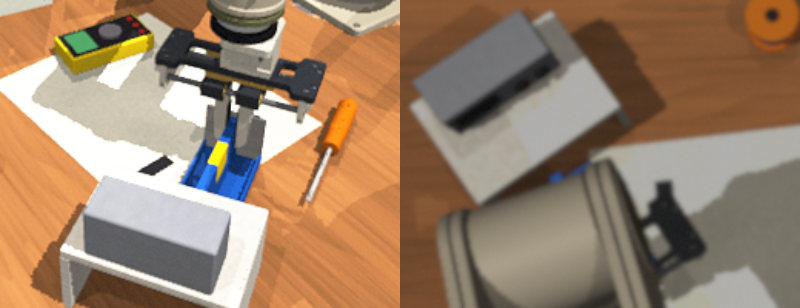

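The tray slid out (scene crop: fingers at (235,130), yellow at (218,155)); the fingers closed late and hold it about 60 mm behind its centre, by the plate. I'll pull 2.5 cm more and release.

Request:
carry_out(deltas="0 -0.5 0 0 0 0 0; 0 -1.2 0 0 0 0 0; 0 -2 0 0 0 0 0; 0 -2.5 0 0 0 0 0; 0 -2.5 0 0 0 0 0; 0.5 -2.5 0 0 0 0 0; 0.5 -2.5 0 0 0 0 0; 0.5 -2.5 0 0 0 0 0; 0.5 -2.5 0 0 0 0 0; 0.5 -2.5 0 0 0 0 0")

```text
t: 6.55
tool_pos: [0.4307, 0.1942, 0.0563]
eef_rot: [0.0, 0.96, 0.281, -0.001]
contact_force: [0.6, -0.4, 0.3]
opening: 0.0466
gripper_force: 0.0
```

```bash
python3 - <<'E'
from h import *
s=telemetry.sense();print(s['t'],s['tool_pos'],s['eef_rot'],s['opening'],s['contact_force']);snap('wrist','w3')
E
python3 rib.py w3
```

```text
6.55 [0.4306575  0.19419005 0.05629177] [ 4.38469099e-06  9.59665863e-01  2.81142440e-01 -5.99238450e-04] 0.046590185678978394 [ 0.63636665 -0.36282594  0.28058604]
12867 (0.475513756275177, 0.21827754378318787) (0.12193374335765839, 0.04862380027770996) 26.5479736328125 z 0.06398999966039577
dir [-0.8417 -0.54  ] -147.31895059320962 back end [0.4235 0.1902] front end [0.5242 0.2549]
yel 4504 [0.4988 0.2385] [0.4655 0.2171]
centre by yellow [0.4823 0.2279] by back end [0.4832 0.2285]
```

Request:
carry_out(deltas="0.5 0.5 0 0.3 0 0 0; 0.5 2.5 0 0.3 0 0 0; 0.5 5 0 0.3 0 0 0; 0.5 6.2 0 0.3 0 0 0; 0 6.2 0 0.3 0 0 0; 0 6.2 0 0.3 0 0 0; 0 6.2 0 0.3 0 0 0; 0 6.2 0 0.3 0 0 0; 0 6.2 0 0.3 0 0 0; 0 6.2 0 0.3 0 0 0", grip_force=55)

```text
t: 7.85
tool_pos: [0.4831, 0.2276, 0.0537]
eef_rot: [0.0, 0.96, 0.281, -0.0]
contact_force: [-2.2, -1.4, 1.6]
opening: 0.0116
gripper_force: 55.0
```

Request:
carry_out(deltas="0 0 0 -1 0 0 0; 0 0 0 -4 0 0 0; 0 0 0 -8 0 0 0; 0 -0.5 1 -11 0 0 -2; 0 -1.5 4 -12.4 0 0 -6; 0 -3 8 -12.4 0 0 -12; 0 -4.7 12 -12.4 0 0 -18; 0 -6.2 16 -12.4 0 0 -24; 0 -7.8 20 -12.4 0 0 -30; 0 -9.2 23.5 -12.4 0 0 -35")

```text
t: 9.1
tool_pos: [0.5326, -0.0212, 0.1778]
eef_rot: [-0.0, 0.83, 0.558, -0.0]
contact_force: [0.3, 0.2, -4.8]
opening: 0.0122
gripper_force: 55.0
```

Request:
carry_out(deltas="0 -1.8 1.2 0 0 0 -4; 0 -3.8 2.5 0 0 0 -8; 0 -6 4 0 0 0 -12; 0 -8 5.4 0 0 0 -13.75; 0 -9.2 6.1 0 0 0 -13.75; 0 -9.5 6.4 0 0 0 -13.75; 0 -9.5 6.4 0 0 0 -13.75; 0 -9.5 6.4 0 0 0 -13.75; 0 -9.5 6.4 0 0 0 -13.75; 0 -9.5 6.4 0 0 0 -13.75")

```text
t: 10.35
tool_pos: [0.5558, -0.1315, 0.1777]
eef_rot: [-0.0, 0.758, 0.652, 0.0]
contact_force: [-0.0, 0.8, -4.9]
opening: 0.0115
gripper_force: 55.0
```

```bash
python3 - <<'E'
from h import *
np.set_printoptions(precision=4,suppress=True)
s=telemetry.sense();print(s['t'],s['tool_pos'],s['eef_rot'],s['contact_force']);snap('wrist','w4');snap('top','t4');snap('scene','s4')
a=cv2.imread('pics/s4.png')[110:270,180:390];b=cv2.imread('pics/t4.png')[150:310,350:560]
cv2.imwrite('pics/c4.png',np.hstack([cv2.resize(a,(400,305)),cv2.resize(b,(400,305))]))
w=cv2.imread('pics/w4.png');cv2.imwrite('pics/c5.png',np.vstack([cv2.imread('pics/c4.png'),cv2.resize(w[:300],(800,290)[:2])[:, :]])[:600])
E
```

```text
10.35 [ 0.5558 -0.1315  0.1777] [-0.      0.758   0.6523  0.    ] [-0.0145  0.7528 -4.8751]
```

View pics/c4.png

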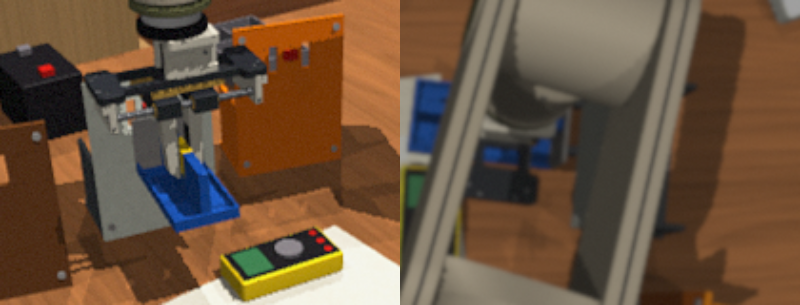

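View pics/w4.png

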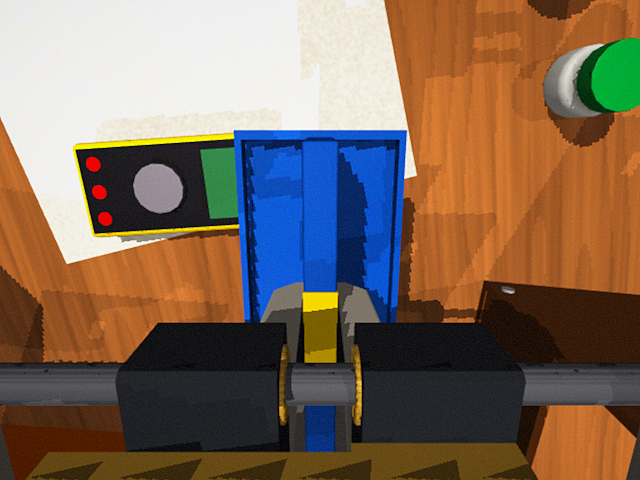

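```bash
python3 rib.py w4 >/dev/null; python3 - <<'E'
from h import *
np.set_printoptions(precision=4,suppress=True)
px=np.array([-.149,-.9888]);py=np.array([-px[1],px[0]])  # y = z cross x
O=np.array([.536,-.261])
for f in ['w4','s4']:
    im,X=cloud(f); h=cv2.cvtColor(im,cv2.COLOR_RGB2HSV); H,S,V=h[...,0],h[...,1],h[...,2]
    a=(X[...,:2]-O)@px; l=(X[...,:2]-O)@py; z=X[...,2]
    b=(((H>100)&(H<130)&(S>110))|((H>22)&(H<35)&(S>150)))&(z>.175)&(z<.205)&(abs(l)<.03)&(a<-.1)&(a>-.23)
    k=(z>.184)
    print(f,b.sum()); p=np.polyfit(a[b&k]+.13,z[b&k],1); q=np.polyfit(a[b&k]+.13,l[b&k],1); print('z slope',p,'lat',q,'arange',a[b].min(),a[b].max(), 'lat span',np.percentile(l[b&k],[1,99]))
    if f=='w4':
        r=(H>100)&(H<130)&(S>110)&(z>.12)&(z<.15)&(a<-.15)&(abs(l)<.06); print('tray lat span',np.percentile(l[r],[.5,99.5]),'rim z',np.percentile(z[r],[5,50,95]))
s=telemetry.sense(); print('tcp a,l',(s['tool_pos'][:2]-O)@px,(s['tool_pos'][:2]-O)@py)
# rectify panel from s0 and t0
for f in ['s0']:
    Z=np.load(f'pics/{f}.npz')
    uv=[];ds=[]
    for l,z in [(-.09,.23),(.09,.23),(.09,.12),(-.09,.12)]:
        Wp=np.r_[O+py*l,z]; 
        c=Z['K']@(Z['R']@Wp+Z['t']); uv.append(c[:2]/c[2]); ds.append([(l+.09)*4000,(.23-z)*4000])
    M=cv2.getPerspectiveTransform(np.float32(uv),np.float32(ds))
    print(np.array(uv)); cv2.imwrite('pics/rect.png',cv2.warpPerspective(np.ascontiguousarray(Z['im'][:,:,::-1]),M,(720,440),flags=cv2.INTER_CUBIC))
E
```

```text
w4 7991
z slope [0.0125 0.1885] lat [ 0.0016 -0.0005] arange -0.2028916361851308 -0.1000250887843548 lat span [-0.0065  0.0053]
tray lat span [-0.0382  0.037 ] rim z [0.127  0.1282 0.1383]
s4 166
z slope [0.0139 0.1875] lat [-0.0497  0.0002] arange -0.20535804110649628 -0.11328121430712818 lat span [-0.0047  0.0083]
tcp a,l -0.13073342127007856 0.00028149562394450185
[[292.2935 138.5303]
 [217.6165 152.5115]
 [224.1038 195.2088]
 [294.7285 179.9214]]
  return _methods._mean(a, axis=axis, dtype=dtype,
  ret = um.true_divide(
  ret = ret.dtype.type(ret / rcount)
rib.py:8: RuntimeWarning: Mean of empty slice.
  m=P[:,:2].mean(0); d=np.linalg.svd(P[:,:2]-m,full_matrices=False)[2][0]; d*=-np.sign(d[0]) ; q=(P[:,:2]-m)@d; lo,hi=np.percentile(q,[.5,99.5]);print('dir',d,np.degrees(np.arctan2(*d[::-1])),'back end',m+d*hi,'front end',m+d*lo)
Traceback (most recent call last):
  File "rib.py", line 8, in <module>
    m=P[:,:2].mean(0); d=np.linalg.svd(P[:,:2]-m,full_matrices=False)[2][0]; d*=-np.sign(d[0]) ; q=(P[:,:2]-m)@d; lo,hi=np.percentile(q,[.5,99.5]);print('dir',d,np.degrees(np.arctan2(*d[::-1])),'back end',m+d*hi,'front end',m+d*lo)
                         ~~~~~~~~~~~~~~~~~~~~~~~~~~~~~~~~~~~~~~~~~~~~~~~^^^
IndexError: index 0 is out of bounds for axis 0 with size 0
```

View pics/rect.png

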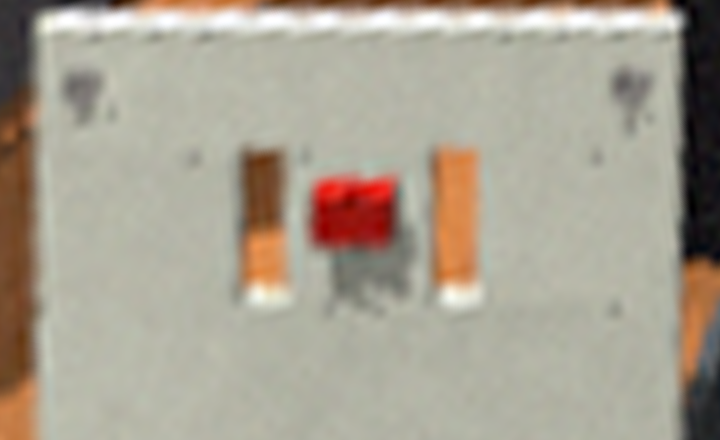

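The rectified panel view (4 px/mm) shows slots at columns 265 and 456, mid 360.7, which is only 0.2 mm from the assumed origin. The held tray is straight and centred, so I'll push in.

Request:
carry_out(deltas="0 -0.7 0 0 0 0 0; 0 -1.6 0 0 0 0 0; 0 -2.5 0 0 0 0 0; 0 -3.2 0 0 0 0 0; 0 -3.7 0 0 0 0 0; 0 -4.1 0 0 0 0 0; 0 -4.4 0 0 0 0 0; 0 -4.6 0 0 0 0 0; 0 -4.8 0 0 0 0 0; 0 -4.8 0 0 0 0 0")

```text
t: 11.75
tool_pos: [0.5487, -0.1791, 0.1776]
eef_rot: [-0.0, 0.758, 0.652, 0.0]
contact_force: [0.6, 1.4, -4.1]
opening: 0.0117
gripper_force: 55.0
```

Request:
carry_out(deltas="0 -0.1 0 0 0 0 0; 0 -0.2 0 0 0 0 0; 0 -0.3 0 0 0 0 0; 0 -0.4 0 0 0 0 0; 0 -0.5 0 0 0 0 0; 0 -0.6 0 0 0 0 0; 0 -0.7 0 0 0 0 0; 0 -0.8 0 0 0 0 0; 0 -0.85 0 0 0 0 0; 0 -0.85 0 0 0 0 0")

```text
t: 13.0
tool_pos: [0.5477, -0.1852, 0.1777]
eef_rot: [-0.001, 0.758, 0.653, 0.001]
contact_force: [0.7, 14.8, -1.9]
opening: 0.0118
gripper_force: 55.0
```

Request:
carry_out(deltas="0 0.1 0 0 0 0 0; 0 0.1 0 0.3 0 0 0; 0 0.1 0 0.6 0 0 0; 0 0.1 0 0.9 0 0 0; 0 0.1 0 1.2 0 0 0; 0 0.1 0 1.5 0 0 0; 0 0.1 0 1.8 0 0 0; 0 0.1 0 2.0 0 0 0; 0 0.1 0 2.2 0 0 0; 0 0.1 0 2.2 0 0 0")

```text
t: 14.25
tool_pos: [0.5479, -0.1852, 0.1562]
eef_rot: [-0.001, 0.758, 0.652, 0.001]
contact_force: [0.2, 11.9, 0.6]
opening: 0.0121
gripper_force: 55.0
```

Request:
carry_out(deltas="0 0 0 0.1 0 0 0; 0 0 0 0.15 0 0 0; 0 0 0 0.2 0 0 0; 0 0 0 0.25 0 0 0; 0 0 0 0.3 0 0 0; 0 0 0 0.35 0 0 0; 0 0 0 0.4 0 0 0; 0 0 0 0.4 0 0 0; 0 0 0 0.4 0 0 0; 0 0 0 0.4 0 0 0")

```text
t: 15.5
tool_pos: [0.548, -0.1852, 0.1536]
eef_rot: [-0.0, 0.758, 0.653, 0.001]
contact_force: [-6.4, 13.6, 9.5]
opening: 0.0117
gripper_force: 55.0
```

Request:
carry_out(deltas="0 0.1 0 0 0 0 0; 0 0.15 0 0.1 0 0 0; 0 0.15 0 0.15 0 0 0; 0 0.15 0 0.2 0 0 0; 0 0.15 0 0.2 0 0 0; 0 0.15 0 0.2 0 0 0; 0 0.15 0 0.1 0 0 0; 0 0.15 0 0 0 0 0; 0 0.15 0 0 0 0 0; 0 0.15 0 0 0 0 0")

```text
t: 16.75
tool_pos: [0.5483, -0.185, 0.1532]
eef_rot: [0.0, 0.758, 0.652, 0.001]
contact_force: [-2.0, 8.0, 5.1]
opening: 0.0116
gripper_force: 55.0
```

```bash
python3 - <<'E'
from h import *
print(telemetry.sense()['contact_force']);snap('scene','s5');snap('top','t5')
a=cv2.imread('pics/s5.png')[110:270,180:390];b=cv2.imread('pics/t5.png')[150:310,350:560]
cv2.imwrite('pics/c5.png',cv2.resize(a,(790,600)))
E
```

```text
[-1.95003734  7.98926692  5.11147358]
```

Request:
carry_out(deltas="0 0.2 0 0 0 0 0; 0.5 0.2 0 0 0 0 0; 0.5 0.2 0 0 0 0 0; 0.5 0.2 0 0 0 0 0; 0.5 0.2 0 0 0 0 0; 0.5 0.2 0 0 0 0 0; 0.5 0.2 0 -2 0 0 0; 0.5 0.2 0 -6 0 0 0; 0.5 1 0 -11 0 0 0; 0.5 5 0 -13 0 0 0")

```text
t: 18.1
tool_pos: [0.5565, -0.1374, 0.2875]
eef_rot: [0.003, 0.759, 0.651, 0.002]
contact_force: [-0.0, 0.3, -0.6]
opening: 0.0465
gripper_force: 0.0
```

Request:
carry_out(deltas="0.5 4 0 0 0 0 0; 0.5 9 0 0 0 0 0; 0.5 14 0 0 0 0 0; 0.5 18 0 0 0 0 0; 0.5 22 0 0 0 0 0; 0.5 22 0 0 0 0 0; 0.5 22 0 0 0 0 0; 0.5 22 0 0 0 0 0; 0.5 22 0 0 0 0 0; 0.5 22 0 0 0 0 0")

```text
t: 19.35
tool_pos: [0.5881, 0.081, 0.2817]
eef_rot: [-0.0, 0.758, 0.652, 0.0]
contact_force: [0.9, -0.5, 0.6]
opening: 0.0464
gripper_force: 0.0
```

```bash
python3 - <<'E'
from h import *
np.set_printoptions(precision=4,suppress=True)
snap('scene','s6');snap('top','t6')
a=cv2.imread('pics/s6.png')[110:270,180:390];b=cv2.imread('pics/t6.png')[150:310,380:550]
cv2.imwrite('pics/c6.png',np.hstack([cv2.resize(a,(420,320)),cv2.resize(b,(340,320))]))
px=np.array([-.149,-.9888]);py=np.array([-px[1],px[0]]);O=np.array([.536,-.261])
for f in ['s6','t6','s0','t0']:
    im,X=cloud(f); h=cv2.cvtColor(im,cv2.COLOR_RGB2HSV); H,S,V=h[...,0],h[...,1],h[...,2]
    a=(X[...,:2]-O)@px; l=(X[...,:2]-O)@py; z=X[...,2]
    b=((H>100)&(H<130)&(S>110))&(z>.155)&(z<.175)&(abs(l)<.02)&(a<0)&(a>-.2)
    if b.sum()>9: print(f,b.sum(),'rib z',np.polyfit(a[b]+.075,z[b],1),'lat',np.median(l[b]),'a',a[b].min(),a[b].max())
    r=((H<6)|(H>174))&(S>150)&(abs(l)<.03)&(z>.15)&(abs(a)<.03); 
    if r.any(): print(f,'latch',r.sum(),'a min',np.percentile(a[r],[2,50]),'z',np.percentile(z[r],[5,95]))
E
```

```text
s6 128 rib z [0.0327 0.1593] lat 0.0029695052138145597 a -0.15048843439741946 -0.006504854987896856
s6 latch 20 a min [-0.0119 -0.0075] z [0.1737 0.1861]
t6 338 rib z [0.0361 0.1611] lat 0.0005381252256715287 a -0.14863057896100848 -0.0073982523464273895
t6 latch 41 a min [-0.0077 -0.0049] z [0.1809 0.1899]
s0 latch 48 a min [-0.0123 -0.0077] z [0.1742 0.1859]
t0 latch 41 a min [-0.0076 -0.005 ] z [0.1815 0.1886]
```

View pics/c6.png

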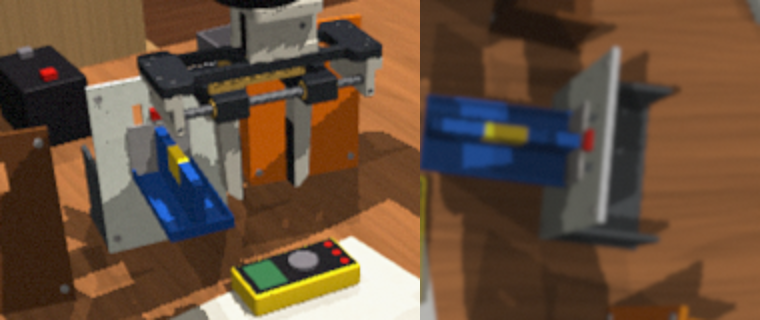

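The tray hangs on the white panel and the latch (top crop (588,140)) is out exactly as at the start. It leans 0.035 rad, its height is right, and the gripper is clear.

```bash
python3 -c "
from station import job;print(job.sign_off())"
```

```text
the job is handed in; nothing more can be done
None
```

The tray is hooked on the white panel by both tabs and fully down, with the red latch out over its back plate, and I handed the job in at about 19 s; the sign-off returned no verdict.

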